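Thread the axle through the tape stand

TASK

The kraft tape roll is sitting in its white stand without its axle. Take the blue-handled wooden axle off its rest and thread it through the near upright (the one on the side of the tool rests), the roll and the far upright, until its collar is up against the near upright, then let go and leave it there. Leave the red-handled gouge lying on its own rest.

Things in the scene. Friction and masses are not known exactly. Their poses are not given: they have to be found in the camera images.
- axle_grip (a point): Centre of the axle's blue handle (60 long, 22 x 22 mm); x runs along the axle to its tip, z up. A blue collar 44 mm across ends 36 mm ahead; from it a pale wooden rod 14 mm across, 160 long, its tip 196 mm from here. 35-65 g, balance point about 70 mm ahead. Lies level, 45 mm above the table, its rod in the open notches of a dark rest, the handle free past the rest's end: lift straight up.
- stand_mouth (a point): Centre of the near upright's hole, on its outer face, 110 mm above the table. x is level and points through the holes to the far upright, z up. Fixed stand: two white uprights 12 mm thick, 64 wide, 150 high, each with a 28 mm round hole, outer faces at x = 0 and 94 mm; grey base board 12 mm thick, 130 wide, 13 mm out past each.
- roll_center (a point): Centre of the brown kraft tape roll, 100 mm across, 50 wide, bore 40 mm along its x axis. Loose, about 220 g, it sits on two steel bars midway between the uprights (x = 47 mm from stand_mouth), its bore in line with their holes.
- gouge_grip (a point): On the axis of the carving gouge, within its round red handle (70 mm long, 30 thick); a steel blade about 160 mm long runs on along x. It lies on the other dark rest, 44 mm above the table, and must stay there.
Not all that is in view belongs to the job. What is shaped like the part that bears axle_grip but pink is not meant.

How it is judged:
By the outcome, as a careful person would: the job done as asked, in the order asked, and still so for the second after the job is handed in, with the robot touching nothing.
It also fails if it takes over 45 s, if anything falls off the work surface, if the arm or the gripper's body presses on something with over 40 N, if the wrist force passes 120 N, or if a joint passes its speed limit or range.

ROBOT

A 7-joint arm with a two-finger parallel gripper is mounted at the origin on the work surface. World frame = base frame: x ahead of the robot, y to its left, z up, the work surface at z = 0. Lengths are in m, angles in rad, forces in N, time in s.
With the tool pointing down it reaches from about 0.35 to 0.9 m from the base axis. Payload 19.9 kg.
Tool frame: the origin (TCP) lies between the finger pads; the fingertips stand 19 mm ahead of it and the grasp point (between the pads) is the TCP; z points along the fingers, y is the line along which they close (so a half turn about z gives the same grasp; the last joint's range is limited). The gripper opens to 94 mm and grips with 3 to 60 N. Pads are 16 mm wide; open, the fingers measure 119 mm over their backs; the gripper's body (75 mm by 177 mm) begins 78 mm behind the grasp point.
Start: joints at [-1.361, 0.417, -0.01, 1.614, 0.005, 1.111, -0.053], TCP at [0.155, 0.605, 0.224] pointing down, gripper open.
Joint ranges: [-2.81, 2.81], [-0.39, 2.02], [-1.27, 1.25], [0.06, 2.57], [-1.19, 4.33], [0.19, 2], [-2.82, 2.82]. Speed limits (rad/s): [1.89, 1.89, 2.39, 2.39, 3.01, 3.01, 3.01].

INTERFACE

Orientations are given as a 3x3 rotation matrix whose columns are the frame's x, y, z axes.
In Python, from rig import robot gives the robot as it stands. Calls block until the motion is done:
- robot.move_ptp(position, orientation): joint-space move of the TCP to a pose.
- robot.move_linear(position, velocity=0.15, frame=None, threshold=None): straight line of the TCP; frame=None keeps the orientation; velocity is the mean speed in m/s. With threshold (N) it stops when the force on the tool has changed by that much, and returns True; else False.
- robot.goto_joints(angles): joint-space move.
- robot.gripper_to(opening): finger opening in m; the grip force is fixed at half the most; returns when the fingers have stopped.
- robot.pause(seconds).
- robot.ik(position, orientation): joint angles nearest the present ones, or None.
- robot.get_state(): the state.
- robot.grab_frame(name): name is "scene" or "top" or "wrist"; returns the picture (420x560x3 uint8, red, green, blue); there is no depth.
- robot.camera_info(name): a dict with "fx", "fy", "cx", "cy" (pixels), "rvec" (rotation vector, rad) and "tvec" (3), from world to camera coordinates, as OpenCV has them. Camera axes: x right, y down, z forward; pixel columns grow to the right and rows downward; lengths in m; the calibration is good to about 2 mm. A picture is of the moment at which its call begins: read the wrist's pose just before it. camera_info takes no time and is no camera call; for the wrist camera it gives the pose at the moment of the call.
A pose or a line that the arm cannot do raises robot.PlanningError and nothing moves.
- robot.sign_off(): hands the job in; it is judged then, once.
The state is a dict: "time": time; "qpos": joint angles; "joint_vel": joint speeds; "effort": joint torques, N m; "ee_pos": TCP position; "tool_rot": TCP orientation; "force": force on the tool from outside, world axes, zero at the start; "moment": the same for the moment, N m; "opening": finger opening in m; "grasp_force": force on a finger pad.
Only numpy, scipy, OpenCV 4.12 (cv2) and the standard library are available. Lean on these libraries where they do the work, as an engineer would, in place of code of your own. Each camera call takes 0.05 s, during which the arm holds its last target. There are 200 camera calls.

## Working session

There is one attempt and no reset: what is moved stays moved. The work goes in short steps, each a Python script; the robot and the scene stay as the last script left them, time stands still between calls to the robot, and variables do not carry over. Pictures are saved under pics/ and viewed, at most 10 in all, crops included, and the job is handed in when it is done.

```bash
ls; mkdir -p pics; python3 - <<'E'
from rig import robot
import cv2,numpy as np
for n in ["scene","top"]:
    im=robot.grab_frame(n); cv2.imwrite(f"pics/{n}0.png",im[:,:,::-1])
    print(n,robot.camera_info(n))
print(robot.get_state()["time"])
E
```

```text
pics
scene {'fx': 506.79407244782317, 'fy': 506.79407244782317, 'cx': 271.50053693265613, 'cy': 206.00878969638987, 'rvec': array([ 1.94242673,  1.21224513, -0.57769608]), 'tvec': array([-0.03845674, -0.14904993,  1.44554946])}
top {'fx': 456.98637667402045, 'fy': 456.98637667402045, 'cx': 276.87623107086836, 'cy': 205.93623480292587, 'rvec': array([ 2.10977359, -2.13660679,  0.17637998]), 'tvec': array([-0.11818969,  0.38991087,  1.17199908])}
0.1
```

View pics/scene0.png

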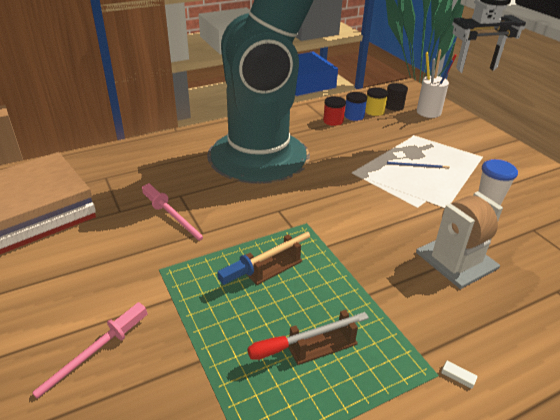

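View pics/top0.png

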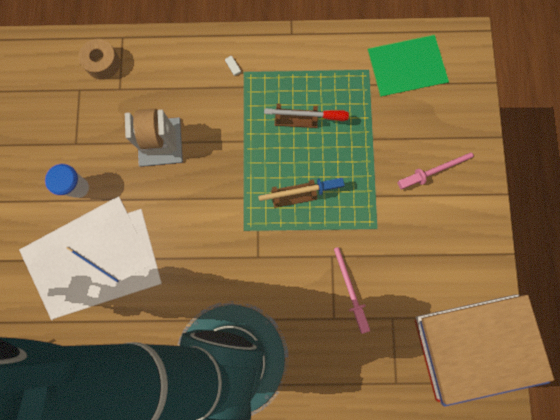

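The scene view shows the blue axle at (235,270)→(308,238), the red gouge at (270,347), two pink decoys at (170,205) and (125,320), and the stand at (460,240) with the near upright's hole near (456,237). In the top view the axle handle is at (332,185) with its tip at (262,197), and the stand is at (150,130). The blue one on the mat rest fits the description and the pink ones don't. I'll confirm this in an enlarged crop.

```bash
python3 - <<'E'
import cv2,numpy as np
s=cv2.imread("pics/scene0.png");t=cv2.imread("pics/top0.png")
a=cv2.resize(s[180:290,410:510],(400,440),interpolation=cv2.INTER_CUBIC)
b=cv2.resize(t[95:175,115:195],(400,400),interpolation=cv2.INTER_CUBIC)
c=cv2.resize(t[165:215,250:360],(0,0),fx=3.6,fy=3.0)
out=np.zeros((600,800,3),np.uint8);out[:440,:400]=a;out[:400,400:]=b
out[445:445+150,:396]=c
d=cv2.resize(s[225:295,205:320],(391,196)); out[402:598,405:796]=d
cv2.imwrite("pics/crop1.png",out)
E
```

```text
(no output)
```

View pics/crop1.png

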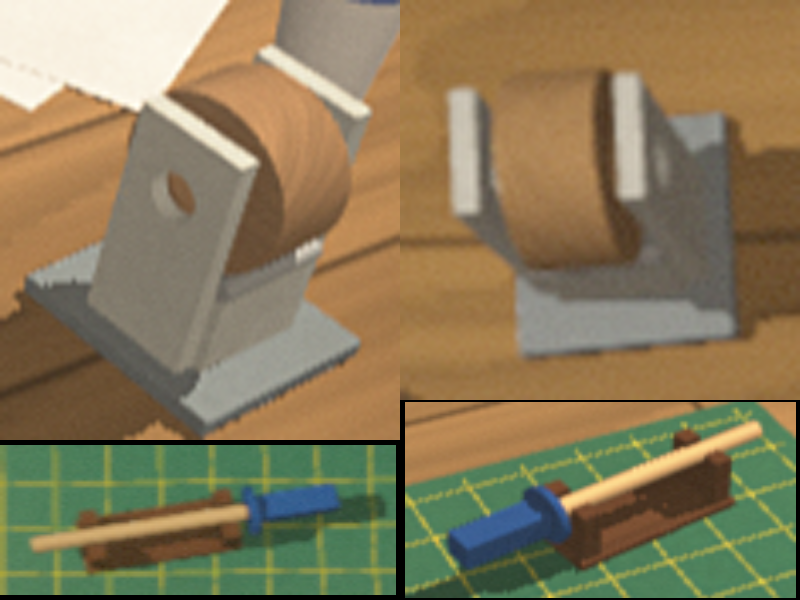

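The crop confirms one blue-handled axle with its collar and pale rod tip to the left (+y). The near upright's outer face has its hole at crop (174,194), which is scene pixel (453.4,228.5).

```bash
cat > h.py <<'E'
import cv2,numpy as np
def cam(c):
    R=cv2.Rodrigues(np.array(c["rvec"]))[0]; t=np.array(c["tvec"]); return R,t
def ray(c,p):
    R,t=cam(c); d=R.T@np.array([(p[0]-c["cx"])/c["fx"],(p[1]-c["cy"])/c["fy"],1]); return -R.T@t,d/np.linalg.norm(d)
def onz(c,p,z):
    o,d=ray(c,p); return o+d*(z-o[2])/d[2]
def tri(*cp):
    A=np.zeros((3,3));b=np.zeros(3)
    for c,p in cp:
        o,d=ray(c,p);M=np.eye(3)-np.outer(d,d);A+=M;b+=M@o
    x=np.linalg.solve(A,b); return x,[np.linalg.norm(np.cross(x-ray(c,p)[0],ray(c,p)[1])) for c,p in cp]
def biggest(m,box=None):
    if box: k=np.zeros_like(m);x0,y0,x1,y1=box;k[y0:y1,x0:x1]=1;m=m*k
    cs=cv2.findContours(m.astype(np.uint8),cv2.RETR_EXTERNAL,cv2.CHAIN_APPROX_NONE)[0]
    return max(cs,key=cv2.contourArea)
E
python3 - <<'E'
from h import *
from rig import robot
np.set_printoptions(precision=4,suppress=True)
S=robot.camera_info("scene");T=robot.camera_info("top")
s=cv2.imread("pics/scene0.png");t=cv2.imread("pics/top0.png")
nt=[(157.4,109.4),(163,109.4),(164.2,134.6),(158.2,134.6)]
ft=[(124.8,113),(130.2,113),(130.8,137.4),(126,137.4)]
N=np.array([onz(T,p,.15) for p in nt]);F=np.array([onz(T,p,.15) for p in ft])
print("near top",N,N.mean(0),"far",F,F.mean(0))
ax=F.mean(0)-N.mean(0);print("dist(82)",np.linalg.norm(ax),"yaw",np.degrees(np.arctan2(ax[1],ax[0])))
e=(N[0]+N[1]-N[2]-N[3])/2;print("width(64)",np.linalg.norm(e),"edge yaw+90",np.degrees(np.arctan2(e[1],e[0]))+90)
print("scene hole",onz(S,(453.4,228.5),.11)); c1,c2=onz(S,(447,204.3),.15),onz(S,(470,222),.15);print("outer top corners",c1,c2,(c1+c2)/2)
d=c1-c2;print(np.linalg.norm(d),np.degrees(np.arctan2(d[1],d[0])))
for n,im,C,bx,bb in (("scene",s,S,(205,215,325,295),None),("top",t,T,(250,165,360,215),None)):
    hsv=cv2.cvtColor(im,cv2.COLOR_BGR2HSV);H,Sa,V=cv2.split(hsv)
    b=biggest(((H>100)&(H<125)&(Sa>120)).astype(np.uint8),bx)
    r=biggest(((H>8)&(H<25)&(V>165)&(Sa<160)).astype(np.uint8),bx)
    for nm,k in (("blue",b),("rod",r)):
        q=cv2.minAreaRect(k);P=cv2.boxPoints(q);P=P[np.argsort(P[:,0])]
        e0,e1=P[:2].mean(0),P[2:].mean(0)
        W0,W1=onz(C,e0,.045),onz(C,e1,.045)
        print(n,nm,q,e0,e1,W0,W1,np.linalg.norm(W1-W0),np.degrees(np.arctan2(*(W1-W0)[[1,0]])))
E
```

```text
near top [[0.6152 0.1695 0.15  ]
 [0.6149 0.1556 0.15  ]
 [0.5495 0.1505 0.15  ]
 [0.5497 0.1653 0.15  ]] [0.5823 0.1602 0.15  ] far [[0.6071 0.2504 0.15  ]
 [0.6069 0.2369 0.15  ]
 [0.5436 0.2326 0.15  ]
 [0.5438 0.2444 0.15  ]] [0.5753 0.2411 0.15  ]
dist(82) 0.08117168082589937 yaw 94.94333080454656
width(64) 0.06564767066639648 edge yaw+90 94.0795368941222
scene hole [0.5866 0.1582 0.11  ]
outer top corners [0.5553 0.1577 0.15  ] [0.6181 0.1589 0.15  ] [0.5867 0.1583 0.15  ]
0.06278872939086286 -178.9105318710634
scene blue ((233.9738006591797, 269.1494140625), (19.984451293945312, 36.0548095703125), 70.20112609863281) [217.012  275.2557] [250.9356 263.0432] [ 0.4423 -0.2987  0.045 ] [ 0.4398 -0.2241  0.045 ] 0.07464302361008361 91.94204312848596
scene rod ((244.41943359375, 231.5415496826172), (19.048486709594727, 87.93106842041016), 73.03385162353516) [202.3674 244.371 ] [286.4715 218.7121] [ 0.3444 -0.2928  0.045 ] [ 0.3442 -0.0921  0.045 ] 0.20077286555863016 90.04519988597106
top blue ((330.6360778808594, 185.49380493164062), (14.121783256530762, 25.019620895385742), 87.39744567871094) [318.1392 186.0618] [343.133  184.9258] [ 0.438  -0.2324  0.045 ] [ 0.4401 -0.2982  0.045 ] 0.06579511770890648 -88.15754619179667
top rod ((288.3754577636719, 191.8358612060547), (4.607213020324707, 60.38520431518555), 79.3803482055664) [258.7 197.4] [318.0509 186.2717] [ 0.4098 -0.0758  0.045 ] [ 0.4375 -0.2322  0.045 ] 0.15881449046015075 -79.97127323770685
```

```bash
cat >> h.py <<'E'
def rot(yaw,flip):
    x=np.array([np.cos(yaw),np.sin(yaw),0])*(-1 if flip else 1);z=np.array([0,0,-1.]);return np.column_stack([x,np.cross(z,x),z])
E
python3 - <<'E'
from h import *
from rig import robot
np.set_printoptions(precision=4,suppress=True)
ya,ym=np.radians(100),np.radians(93.5)
G=np.array([.444,-.2688,.045])+.012*np.array([np.cos(ya),np.sin(ya),0]);M=np.array([.5845,.156,.11]);u=np.array([np.cos(ym),np.sin(ym),0])
for f in (0,1):
    for nm,p,y in (("pick",G,ya),("up",G+[0,0,.1],ya),("pre",M-.22*u,ym),("fin",M-.024*u,ym),("look",M-.17*u+[0,0,.16],ym)):
        print(f,nm,robot.ik(p,rot(y,f)))
P=M-.17*u+[0,0,.16]
f=0 if robot.ik(P,rot(ym,0)) is not None and abs(robot.ik(P,rot(ym,0))[6])<abs(robot.ik(P,rot(ym,1))[6]) else 1
print("flip",f)
robot.move_ptp(P,rot(ym,f)); c=robot.camera_info("wrist");im=robot.grab_frame("wrist")
cv2.imwrite("pics/w1.png",im[:,:,::-1]);np.save("w1.npy",c,allow_pickle=True)
P=G+[0,0,.13]
robot.move_ptp(P,rot(ya,f)); c=robot.camera_info("wrist");im=robot.grab_frame("wrist")
cv2.imwrite("pics/w2.png",im[:,:,::-1]);np.save("w2.npy",c,allow_pickle=True)
cv2.imwrite("pics/w12.png",np.vstack([cv2.imread("pics/w1.png")[:,:],cv2.imread("pics/w2.png")])[::1])
a=cv2.imread("pics/w1.png");b=cv2.imread("pics/w2.png");cv2.imwrite("pics/w12.png",cv2.resize(np.hstack([a,b]),(800,300),interpolation=cv2.INTER_AREA))
print(robot.get_state()["time"],robot.get_state()["ee_pos"],P)
E
```

```text
0 pick [-0.1025  0.5867  0.715   2.0438 -0.5826  0.7204  1.1579]
0 up [-0.2573  0.4454  0.902   1.9913 -0.4418  0.9119  1.0506]
0 pre [-0.4759  0.6132  0.7241  1.7889 -0.4956  0.93    0.524 ]
0 fin [-0.7151  0.5724  0.5935  1.7878 -0.3962  0.9027  0.1155]
0 look [-0.5848  0.3955  0.7333  1.6576 -0.2807  1.197   0.2747]
1 pick [-0.3398  0.7913  1.0795  2.0498 -0.9285  0.8998 -1.6933]
1 up [-0.3755  0.5373  1.087   1.9939 -0.584   0.9645 -1.9606]
1 pre [-0.6817  0.7921  1.0805  1.7948 -0.7996  1.0669 -2.3802]
1 fin [ 0.4796  0.7835 -1.0871  1.7465  0.7732  1.1074  2.3382]
1 look [-0.7987  0.5217  1.0852  1.6634 -0.4824  1.2538 -2.6934]
flip 0
4.0417 [ 0.443  -0.2561  0.1752] [ 0.4419 -0.257   0.175 ]
```

View pics/w12.png

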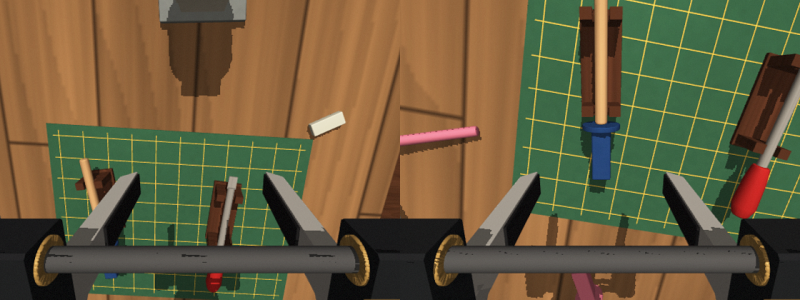

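The left half (w1) only shows the stand's base edge at the top, at (200,12). The right half (w2) shows the axle's rod running up from its collar at (600,127), with the handle end at (600,178). Next I'll refine the axle position from w2.

```bash
python3 - <<'E'
from h import *
np.set_printoptions(precision=4,suppress=True)
C=np.load("w2.npy",allow_pickle=True).item();im=cv2.imread("pics/w2.png")
H,S,V=cv2.split(cv2.cvtColor(im,cv2.COLOR_BGR2HSV))
b=biggest(((H>100)&(H<125)&(S>100)).astype(np.uint8),(200,120,360,280))[:,0]
r=biggest(((H>8)&(H<25)&(V>150)&(S<160)).astype(np.uint8),(240,0,330,180))
m=np.zeros(H.shape,np.uint8);cv2.drawContours(m,[r],-1,1,-1)
print("blue y range",b[:,1].min(),b[:,1].max())
L=[]
for v in range(10,160,10):
    x=np.where(m[v])[0]
    if len(x): L.append(onz(C,(x.mean(),v),.045))
L=np.array(L);vx,vy,x0,y0=cv2.fitLine(L[:,:2].astype(np.float32),cv2.DIST_HUBER,0,.01,.01).ravel()
print(L[[0,-1]],np.degrees(np.arctan2(vy,vx)))
bm=np.zeros(H.shape,np.uint8);cv2.drawContours(bm,[b[:,None]],-1,1,-1)
for v in range(b[:,1].min(),b[:,1].max()+1,6):
    x=np.where(bm[v])[0];print(v,len(x),x.mean(),onz(C,(x.mean(),v),.045),onz(C,(x.mean(),v),.056))
E
```

```text
blue y range 170 251
[[ 0.4165 -0.113   0.045 ]
 [ 0.434  -0.2136  0.045 ]] -79.917885
170 14 281.5 [ 0.4373 -0.2297  0.045 ] [ 0.4369 -0.2277  0.056 ]
176 53 281.0 [ 0.4377 -0.2348  0.045 ] [ 0.4374 -0.2325  0.056 ]
182 49 281.0 [ 0.4386 -0.2398  0.045 ] [ 0.4382 -0.2374  0.056 ]
188 27 281.0 [ 0.4395 -0.2448  0.045 ] [ 0.4391 -0.2422  0.056 ]
194 27 281.0 [ 0.4404 -0.2499  0.045 ] [ 0.4399 -0.2471  0.056 ]
200 27 281.0 [ 0.4413 -0.2551  0.045 ] [ 0.4408 -0.2521  0.056 ]
206 27 281.0 [ 0.4422 -0.2603  0.045 ] [ 0.4417 -0.2571  0.056 ]
212 27 281.0 [ 0.4432 -0.2655  0.045 ] [ 0.4426 -0.2621  0.056 ]
218 26 281.5 [ 0.4445 -0.2707  0.045 ] [ 0.4439 -0.2672  0.056 ]
224 25 281.0 [ 0.4451 -0.2762  0.045 ] [ 0.4444 -0.2724  0.056 ]
230 25 281.0 [ 0.446  -0.2816  0.045 ] [ 0.4453 -0.2776  0.056 ]
236 25 281.0 [ 0.447 -0.287  0.045] [ 0.4463 -0.2828  0.056 ]
242 26 281.5 [ 0.4484 -0.2925  0.045 ] [ 0.4476 -0.2881  0.056 ]
248 25 281.0 [ 0.449  -0.2981  0.045 ] [ 0.4482 -0.2935  0.056 ]
```

```bash
python3 - <<'E'
from h import *
from rig import robot
np.set_printoptions(precision=4,suppress=True)
ya,ym=np.radians(100),np.radians(93.5)
G=np.array([.4418,-.2572,.045]);M=np.array([.5845,.156,.11]);u=np.array([np.cos(ym),np.sin(ym),0])
robot.move_linear(G,velocity=.12,frame=rot(ya,0))
robot.gripper_to(0.0)
s=robot.get_state();print(s["time"],s["ee_pos"],s["opening"],s["grasp_force"])
robot.move_linear(G+[0,0,.125],velocity=.12)
robot.move_ptp(M-.234*u,rot(ym,0))
s=robot.get_state();print(s["time"],s["ee_pos"],M-.234*u,s["opening"],s["grasp_force"],s["force"])
for n in ("scene","top","wrist"):
    np.save(n+"2.npy",robot.camera_info(n),allow_pickle=True);cv2.imwrite(f"pics/{n}2.png",robot.grab_frame(n)[:,:,::-1])
out=np.zeros((600,800,3),np.uint8)
out[:300,:400]=cv2.resize(cv2.imread("pics/wrist2.png"),(400,300),interpolation=cv2.INTER_AREA)
out[300:,:400]=cv2.resize(cv2.imread("pics/top2.png")[80:200,110:270],(400,300))
out[:,400:]=cv2.resize(cv2.imread("pics/scene2.png")[130:310,350:510],(400,450)).copy() if 0 else 0
k=cv2.resize(cv2.imread("pics/scene2.png")[170:305,330:510],(400,300));out[:300,400:]=k
cv2.imwrite("pics/c2.png",out)
E
```

```text
6.375 [ 0.4418 -0.2572  0.045 ] 0.021793624958018322 29.991593956947327
8.5333 [ 0.5981 -0.0794  0.1103] [ 0.5988 -0.0776  0.11  ] 0.021958335269168145 29.991328418254852 [ 0.1608  0.2267 -0.4903]
```

View pics/c2.png

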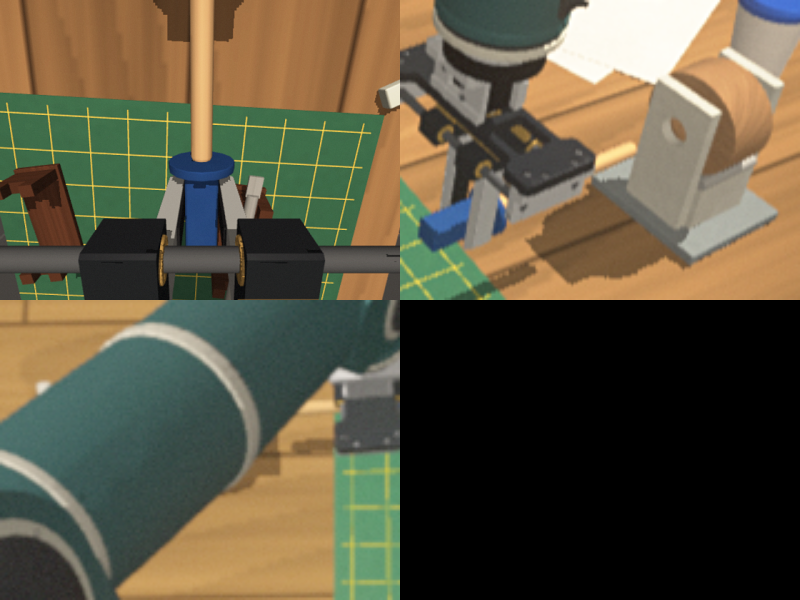

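The wrist view (left) shows the handle gripped squarely with the rod straight ahead. The scene crop (right) shows the tip at crop (634,147) and the hole at (675,130). The top view is blocked by the arm. I'll compare the projected tip with the observed one to check for droop and camera bias, then refine the mouth position.

```bash
python3 - <<'E'
from h import *
from rig import robot
np.set_printoptions(precision=4,suppress=True)
S=robot.camera_info("scene");T=robot.camera_info("top");s=robot.get_state()
def pr(C,p): return cv2.projectPoints(np.array([p],float),C["rvec"],C["tvec"],np.array([[C["fx"],0,C["cx"]],[0,C["fy"],C["cy"]],[0,0,1]]),None)[0].ravel()
R=s["tool_rot"];P=s["ee_pos"];print(R)
tip=P+.184*R[:,0];print("tip",tip,pr(S,tip),"behind 20mm",pr(S,tip-.02*R[:,0]))
im=cv2.imread("pics/scene2.png");H,Sa,V=cv2.split(cv2.cvtColor(im,cv2.COLOR_BGR2HSV))
m=((H>8)&(H<25)&(V>150)&(Sa<150)).astype(np.uint8)
k=biggest(m,(415,225,441,252))[:,0]
for x in range(k[:,0].min(),k[:,0].max()+1,2):
    y=k[k[:,0]==x][:,1];print(x,y.min(),y.max(),end="; ")
print()
# hole: edge contour in original scene; colours of darker/lit differences
s0=cv2.imread("pics/scene0.png");g=cv2.resize(s0[215:245,440:470],None,fx=26,fy=20,interpolation=cv2.INTER_NEAREST)
cv2.imwrite("pics/hole.png",g)
# bright tops
for n,C,img,box in (("top",T,cv2.imread("pics/top0.png"),[(152,105,170,140),(120,105,135,142)]),):
    Hh,Ss,Vv=cv2.split(cv2.cvtColor(img,cv2.COLOR_BGR2HSV))
    for b in box:
        q=cv2.minAreaRect(biggest(((Ss<60)&(Vv>165)).astype(np.uint8),b));print(n,q,onz(C,q[0],.15))
E
```

```text
[[-0.0588  0.9983  0.0007]
 [ 0.9983  0.0588 -0.0002]
 [-0.0002  0.0007 -1.    ]]
tip [0.5875 0.1044 0.1106] [433.0389 236.0449] behind 20mm [425.5147 239.265 ]
415 225 251; 417 225 248; 419 225 247; 421 225 247; 423 225 246; 425 225 245; 427 225 244; 429 225 243; 431 225 242; 433 225 240; 435 225 239; 437 225 235; 439 225 228; 
top ((160.5, 122.0), (24.0, 5.0), 90.0) [0.5822 0.1607 0.15  ]
top ((127.20993041992188, 124.98895263671875), (24.17706298828125, 4.835412502288818), 86.98721313476562) [0.5757 0.2429 0.15  ]
```

View pics/hole.png

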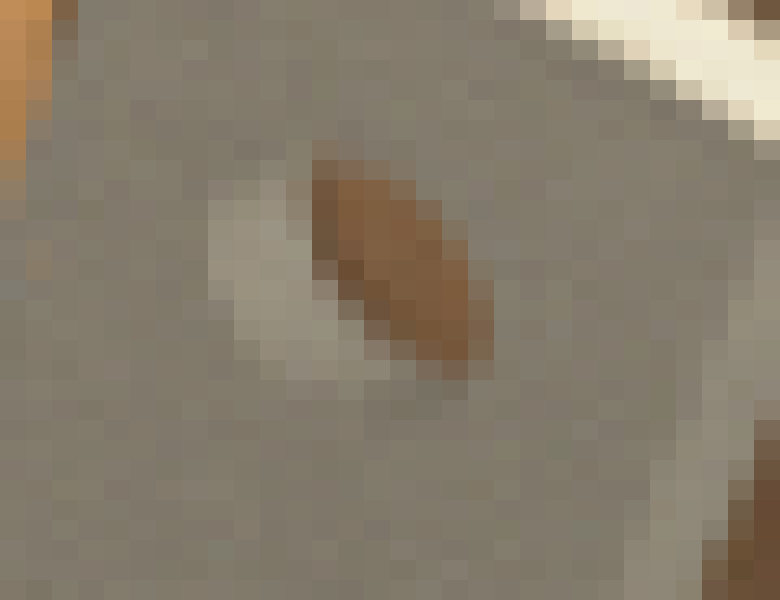

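The hole outline spans x 448–458.9 and y 222–234, so its centre is about (453.0,228.1). I'll check the tip's pixel row numerically.

```bash
python3 - <<'E'
from h import *
from rig import robot
np.set_printoptions(precision=4,suppress=True,linewidth=200)
S=robot.camera_info("scene")
print("hole",onz(S,(453.0,228.05),.11))
a=cv2.imread("pics/scene2.png").astype(int)
for c in (420,424,428,432): print(c,[tuple(a[y,c]) and int(a[y,c,1]) for y in range(228,254)])
print(236,[int(a[236,x,1]) for x in range(424,446)]); print(238,[int(a[238,x,1]) for x in range(424,446)])
E
```

```text
hole [0.5852 0.1585 0.11  ]
420 [140, 142, 141, 139, 136, 136, 143, 145, 141, 142, 169, 210, 231, 235, 230, 217, 189, 152, 132, 157, 182, 188, 188, 155, 106, 96]
424 [142, 141, 138, 137, 137, 146, 149, 142, 152, 188, 220, 231, 233, 220, 197, 163, 135, 165, 191, 182, 182, 180, 150, 100, 102, 105]
428 [141, 142, 145, 148, 148, 145, 138, 167, 214, 230, 231, 226, 205, 174, 144, 161, 185, 186, 184, 184, 185, 154, 111, 99, 105, 106]
432 [141, 147, 149, 146, 143, 155, 194, 227, 231, 230, 212, 186, 150, 154, 182, 183, 184, 184, 183, 182, 185, 185, 153, 114, 122, 135]
236 [152, 171, 171, 199, 214, 221, 227, 230, 231, 230, 231, 230, 167, 137, 136, 137, 139, 139, 139, 138, 137, 135]
238 [220, 228, 231, 232, 231, 230, 227, 222, 212, 205, 192, 178, 155, 137, 138, 137, 139, 139, 139, 137, 140, 134]
```

The tip observed at (433,236.4) against the predicted (433,236.05) means no droop and no camera bias worth correcting. The mouth is about (0.585,0.157) with yaw about 94°. Now I'll insert.

```bash
python3 - <<'E'
from h import *
from rig import robot
np.set_printoptions(precision=4,suppress=True)
ym=np.radians(94);M=np.array([.5848,.157,.1105]);u=np.array([np.cos(ym),np.sin(ym),0])
def rep(t):
    s=robot.get_state();print(t,s["time"],s["ee_pos"],"along",(s["ee_pos"]-M)@u,"F",s["force"],s["moment"],s["opening"])
robot.move_linear(M-.225*u,velocity=.08,frame=rot(ym,0));rep("align")
hit=robot.move_linear(M-.15*u,velocity=.06,threshold=5);rep(("near",hit))
if not hit:
    hit=robot.move_linear(M-.04*u,velocity=.06,threshold=5);rep(("far",hit))
cv2.imwrite("pics/s3.png",cv2.resize(robot.grab_frame("scene")[160:300,360:520,::-1],(800,600) if 0 else (685,600)))
E
```

```text
align 8.9583 [ 0.6006 -0.0668  0.1107] along -0.2243512365549068 F [-0.3209 -0.6343 -0.5812] [-0.0934  0.0553 -0.011 ] 0.02208029172262872
('near', False) 10.3583 [0.5953 0.0069 0.1105] along -0.15049005552012384 F [-0.2857  0.4022 -1.5953] [-0.0821  0.0326 -0.0034] 0.021587627923671457
('far', False) 12.3417 [0.5876 0.1168 0.1105] along -0.04030048125542959 F [ 0.1914 -0.1454 -0.2054] [-0.1249  0.0431 -0.031 ] 0.021869038375607837
```

```bash
python3 - <<'E'
from h import *
from rig import robot
np.set_printoptions(precision=4,suppress=True)
ym=np.radians(94);M=np.array([.5848,.157,.1105]);u=np.array([np.cos(ym),np.sin(ym),0])
def rep(t):
    s=robot.get_state();print(t,s["time"],s["ee_pos"],"along",(s["ee_pos"]-M)@u,"F",s["force"],s["moment"],s["opening"])
hit=robot.move_linear(M-.012*u,velocity=.025,threshold=6);rep(("seat",hit))
p=robot.get_state()["ee_pos"]
hit=robot.move_linear(p-[0,0,.010],velocity=.03,threshold=4);rep(("lower",hit))
p=robot.get_state()["ee_pos"]
hit=robot.move_linear(p+.006*u,velocity=.02,threshold=6);rep(("reseat",hit))
out=np.zeros((600,800,3),np.uint8)
out[:300,:400]=cv2.resize(robot.grab_frame("scene")[160:300,350:530,::-1],(400,300))
out[:300,400:]=cv2.resize(robot.grab_frame("wrist")[:,:,::-1],(400,300),interpolation=cv2.INTER_AREA)
cv2.imwrite("pics/c4.png",out[:300])
E
```

```text
('seat', True) 13.0333 [0.5866 0.1302 0.1102] along -0.026855022811635522 F [ 1.7692 -2.0185  0.3227] [-0.6074 -0.3237  0.0196] 0.021682605607663212
('lower', True) 13.35 [0.5867 0.1301 0.1018] along -0.026949235119944938 F [0.8855 0.1612 2.103 ] [-0.0808 -0.0915  0.0058] 0.022198066885563437
('reseat', True) 13.5583 [0.5868 0.1301 0.1018] along -0.026952683445845158 F [ 0.2398 -1.0508  4.8035] [-0.3028  0.0449  0.0331] 0.021899429081315126
```

View pics/c4.png

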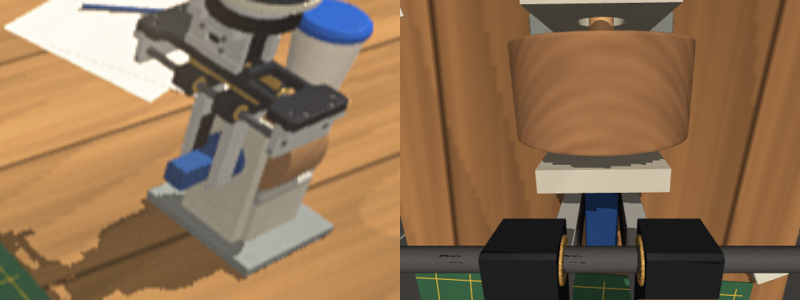

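The wrist view shows the rod emerging from the far upright's hole at (602,22). The scene view shows the collar at the near upright. Now I'll release and retreat upward.

```bash
python3 - <<'E'
from h import *
from rig import robot
np.set_printoptions(precision=4,suppress=True)
robot.gripper_to(0.05)
p=robot.get_state()["ee_pos"];u=robot.get_state()["tool_rot"][:,0]
robot.move_linear(p+[0,0,.15],velocity=.12)
robot.move_linear(p-.22*u+[0,0,.2],velocity=.2)
s=robot.get_state();print(s["time"],s["ee_pos"],s["force"])
out=np.zeros((600,800,3),np.uint8)
out[:300,:400]=cv2.resize(robot.grab_frame("scene")[160:300,350:530,::-1],(400,300),interpolation=cv2.INTER_CUBIC)
out[:300,400:]=cv2.resize(robot.grab_frame("wrist")[:,:,::-1],(400,300),interpolation=cv2.INTER_AREA)
f=robot.grab_frame("scene")[:,:,::-1];out[300:,:400]=cv2.resize(f,(400,300))
out[300:,400:]=cv2.resize(robot.grab_frame("top")[80:200,100:260,::-1],(400,300))
cv2.imwrite("pics/c5.png",out)
E
```

```text
16.9667 [ 0.6018 -0.0883  0.3021] [0.2446 0.5241 0.4912]
```

View pics/c5.png

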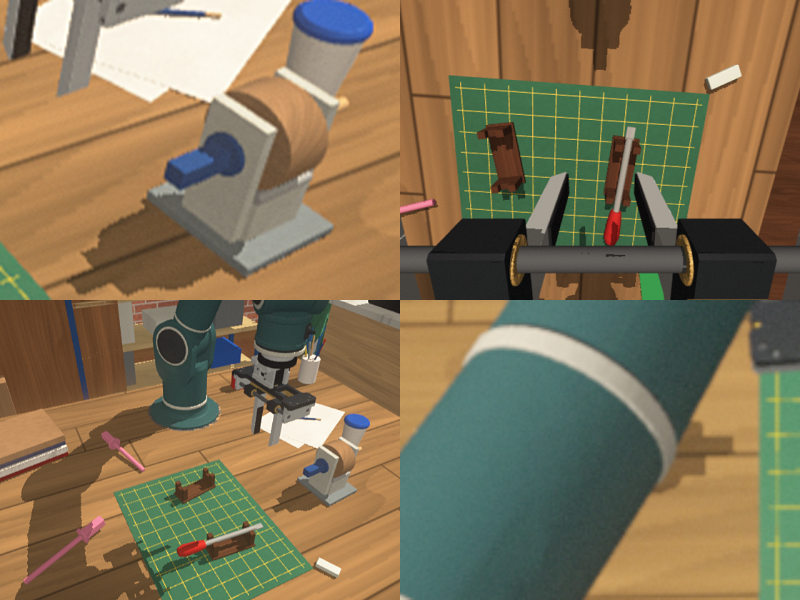

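The collar lies at the near upright at (230,155) in the top-left panel, with the rod tip out past the far upright at (343,101). The gouge is undisturbed on its rest. I'll move the arm aside and check the collar for a gap from above.

```bash
python3 - <<'E'
from h import *
from rig import robot
np.set_printoptions(precision=4,suppress=True)
robot.move_ptp([.45,-.35,.35],robot.get_state()["tool_rot"])
print(robot.get_state()["time"])
t=robot.grab_frame("top")[:,:,::-1];s=robot.grab_frame("scene")[:,:,::-1]
cv2.imwrite("pics/t6.png",t)
out=np.hstack([cv2.resize(t[90:170,100:200],(480,384),interpolation=cv2.INTER_CUBIC),cv2.resize(s[215:260,415:465],(320,288),interpolation=cv2.INTER_CUBIC)[:288] if 0 else cv2.resize(s[200:260,415:465],(320,384),interpolation=cv2.INTER_CUBIC)])
cv2.imwrite("pics/c6.png",out)
T=robot.camera_info("top");S=robot.camera_info("scene")
for n,im,C,b in (("top",t,T,(140,100,200,150)),("scene",s,S,(410,200,465,262))):
    H,Sa,V=cv2.split(cv2.cvtColor(im,cv2.COLOR_BGR2HSV))
    k=biggest(((H>100)&(H<125)&(Sa>100)).astype(np.uint8),b)[:,0]
    e=k[np.argmax(k[:,0])] if n=="top" else k[np.argmin(k[:,0])]
    sel=k[abs(k[:,0]-e[0])<=1].mean(0);print(n,k.min(0),k.max(0),sel,onz(C,sel,.103))
E
```

```text
18.3333
top [170 122] [192 130] [191.7778 125.8889] [0.5882 0.0926 0.103 ]
scene [425 230] [453 247] [425.625 239.5  ] [0.5832 0.0914 0.103 ]
```

View pics/c6.png

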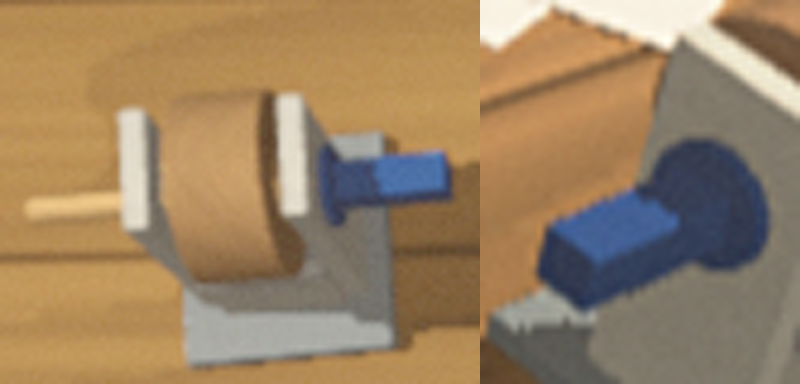

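From above, the collar hugs the near upright and the rod protrudes about 66 mm beyond the far one. The handle end is at y≈0.092, where it should be. One gentle push on the handle's end with closed fingers will make sure of the contact.

```bash
python3 - <<'E'
from h import *
from rig import robot
np.set_printoptions(precision=4,suppress=True)
ym=np.radians(94);M=np.array([.5850,.156,.104]);u=np.array([np.cos(ym),np.sin(ym),0])
robot.gripper_to(0.0)
robot.move_ptp(M-.12*u+[0,0,.06],rot(ym,0))
robot.move_linear(M-.12*u,velocity=.1)
hit=robot.move_linear(M-.055*u,velocity=.025,threshold=5)
s=robot.get_state();print(hit,s["time"],s["ee_pos"],"along",(s["ee_pos"]-M)@u,s["force"])
robot.move_linear(M-.13*u,velocity=.08)
robot.move_linear(M-.14*u+[0,0,.15],velocity=.15)
robot.move_ptp([.45,-.35,.35],rot(ym,0))
T=robot.camera_info("top");t=robot.grab_frame("top")[:,:,::-1];S=robot.camera_info("scene");s=robot.grab_frame("scene")[:,:,::-1]
for n,im,C,b in (("top",t,T,(140,100,200,150)),("scene",s,S,(410,200,465,262))):
    H,Sa,V=cv2.split(cv2.cvtColor(im,cv2.COLOR_BGR2HSV))
    k=biggest(((H>100)&(H<125)&(Sa>100)).astype(np.uint8),b)[:,0];print(n,k.min(0),k.max(0))
cv2.imwrite("pics/c7.png",np.hstack([cv2.resize(t[90:170,100:200],(480,384)),cv2.resize(s[200:260,415:465],(320,384))]))
print(robot.get_state()["time"])
E
```

```text
True 23.3667 [0.5903 0.0804 0.1038] along -0.07578313950310024 [ 0.8059 -3.2437  1.2647]
top [169 122] [192 130]
scene [425 230] [454 247]
26.9417
```

View pics/c7.png

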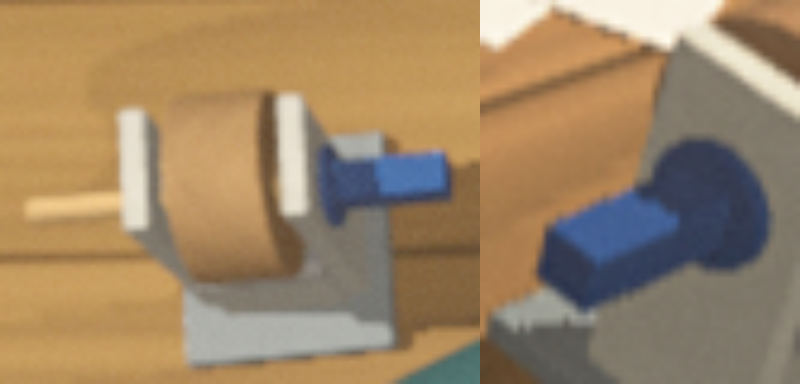

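The push met resistance and the axle didn't visibly move, so the collar is against the upright. Handing in.

```bash
python3 -c "
from rig import robot
print(robot.sign_off())"
```

```text
the job is handed in; nothing more can be done
None
```

The axle is threaded through the near upright, the roll and the far upright, with its collar against the near upright; it has been let go, the gouge is still on its own rest, and the job was handed in at about 27 s.

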